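# Sweep loose vial caps into the waste tray

### The arm

A 7-joint arm with a two-finger parallel gripper is mounted at the origin on the work surface. World frame = base frame: x ahead of the robot, y to its left, z up, the work surface at z = 0. Lengths are in m, angles in rad, forces in N, time in s.
With the tool pointing down it reaches from about 0.425 to 0.875 m from the base axis. Payload 4.7 kg.
Tool frame: the origin (TCP) lies between the finger pads; the fingertips stand 14 mm ahead of it and the grasp point (between the pads) lies 5 mm behind it; z points along the fingers, y is the line along which they close (so a half turn about z gives the same grasp; the last joint's range is limited). The gripper opens to 87 mm and grips with 3 to 60 N. Pads are 19 mm wide; open, the fingers measure 117 mm over their backs; the gripper's body (75 mm by 190 mm) begins 51 mm behind the grasp point.
Start: joints at [-1.212, 0.321, -0.07, 1.45, 0.023, 1.371, -0.057], TCP at [0.22, 0.612, 0.237] pointing down, gripper open.
Joint ranges: [-2.86, 2.86], [-0.3, 2.09], [-1.38, 1.24], [0.06, 2.45], [-1.56, 4.7], [0.09, 2.05], [-2.69, 2.69]. Speed limits (rad/s): [2.57, 2.57, 3.14, 3.14, 3.14, 3.14, 3.14].

### API

Orientations are given as a rotation vector (axis times angle).
In Python, from bench import ctrl gives the robot as it stands.
- The arm moves only by the tool step_arm, never from a script. Its argument "commands" is a list of rows, each an object with "travel": the shift along the tool's x, y, z in m, a list of three; "turn": the turn, a rotation vector about the tool's x, y, z in degrees, a list of three. A call has 1 to 5 rows; each row is the pose to reach, as a shift and turn from the pose commanded when the call began, along the tool's axes at that moment; what a row does not reach only later rows make up. A row lasts 1/10 s, in which the tool goes at most 50 mm and 8.59 degrees, less where a joint would pass 70% of its speed; a pose out of reach is approached as far as the arm can. A call with a gripper value outside its range is refused whole. "gripper" is the opening, from 0 (shut) to 1 (fully open), set as the call begins (left out, the last holds). The fingers move at their own pace and stop on an object; "force" is the grip in N (left out, the last holds). Time passes only in rows, so rows that repeat a pose let the fingers close. It gives the time, the measured TCP pose, the force, the opening and the grip force at its end, in the units of the state.
- ctrl.get_state(): the state, without advancing time (a new reading comes with each control period).
- ctrl.get_image(name): name is "scene" or "top"; returns the picture (400x640x3 uint8, red, green, blue); there is no depth.
- ctrl.camera_model(name): a dict with "fx", "fy", "cx", "cy" (pixels), "k1" (the pictures are not rectified: a ray, as slopes to the right and down, at radius r is drawn at 1 + k1 r^2 times it, then the intrinsics apply), "R" (3x3) and "t" (3): a world point X has camera coordinates R X + t. Camera axes: x right, y down, z forward; pixel columns grow to the right and rows downward; lengths in m; the calibration is good to about 2 mm. A picture is of the moment at which its call begins. camera_model takes no time and is no camera call.
- ctrl.close_job(): hands the job in; it is judged then, once.
The state is a dict: "time": time; "joint_positions": joint angles; "qd": joint speeds; "joint_torque": joint torques, N m; "position": TCP position; "tool_rot": TCP orientation; "ft_force": force on the tool from outside, world axes, zero at the start; "torque": the same for the moment, N m; "grip_width": opening from 0.0 (shut) to 1.0 (fully open); "grip_force": force on a finger pad.
Only numpy, scipy, OpenCV 4.12 (cv2) and the standard library are available. Lean on these libraries where they do the work, as an engineer would, in place of code of your own. Each camera call takes 0.05 s, during which the arm holds its last target. There are 200 camera calls.

### The job

Sweep the three loose vial caps across the raised white board with the closed fingers and over its open side edge, down into the empty steel waste tray beside it. Only push the caps: do not pinch, lift or press down on them, and leave the two capped vials standing where they are on the board.

Things in the scene. Friction and masses are not known exactly. Their poses are not given: they have to be found in the camera images.
- cap1_center (a point): Loose black plastic screw cap, a ribbed disc 22 mm in diameter and 12 mm high, about 15 g, lying flat on the smooth board, where it slides easily. This point is its centre, 6 mm above its underside. The three loose caps and the two vials stand in five rows, one in each row, in any order; the rows run along the board's y axis and lie about 50 mm apart along its x axis.
- cap2_center (a point): Loose black plastic screw cap, a ribbed disc 22 mm in diameter and 12 mm high, about 15 g, lying flat on the smooth board, where it slides easily. This point is its centre, 6 mm above its underside.
- cap3_center (a point): Loose black plastic screw cap, a ribbed disc 22 mm in diameter and 12 mm high, about 15 g, lying flat on the smooth board, where it slides easily. This point is its centre, 6 mm above its underside.
- vial1: Bystander: a capped amber glass vial standing upright on the board among the loose caps, 21 mm in diameter (its cap 22 mm, the same black kind), 55 mm high in all, 35 g. Origin at the centre of its underside, z up. It stays where it is.
- vial2: Bystander: a capped amber glass vial standing upright on the board among the loose caps, 21 mm in diameter (its cap 22 mm, the same black kind), 55 mm high in all, 35 g. Origin at the centre of its underside, z up. It stays where it is.
- board: Raised white board fixed to the bench, 290 mm (its x) by 220 mm (its y), flat top 40 mm above the bench. Rims 6 mm thick stand 8 mm above the top along the near and far edges (x), 278 mm apart. The side edges at y = +110 and -110 mm are open and rounded over, radius 8 mm (the flat ends at 102 mm). Origin at the centre of its underside, z up; its axes lie within 0.12 rad of the world's.
- tray: Empty open-topped steel waste tray, fixed to the bench, 290 mm (its x, parallel to the board's x) by 120 mm (its y), 24 mm high, walls and floor 3 mm thick. It stands close (2 mm) beside one open side edge of the board, on the left or on the right, its centre 172 mm from the board's centre along the board's y; its rim is 16 mm lower than the board's top, so that caps pushed over the edge drop in. Origin at the centre of its underside, z up.
- rack: Bystander: grey plastic vial rack, fixed, 290 mm by 120 mm, 30 mm high, on the other side of the board at the same distance, filled with capped vials whose caps reach 60 mm above the bench. Origin at the centre of its underside, z up. Nothing goes there.
Not all that is in view belongs to the job. What is shaped like the part that bears cap2_center but blue is not meant.

How it is judged:
By the outcome, as a careful person would: the job done as asked, in the order asked, and still so for the second after the job is handed in, with the robot touching nothing.
It also fails if it takes over 51 s, if anything falls off the work surface, if the arm or the gripper's body presses on something with over 40 N, if the wrist force passes 120 N, or if a joint passes its speed limit or range.

## Working session

There is one attempt and no reset: what is moved stays moved. The work goes in short steps, Python scripts to look and compute and a tool call to move; the robot and the scene stay as the last step left them, time stands still between calls to the robot, and variables do not carry over. Pictures are saved under pics/ and viewed, at most 10 in all, crops included, and the job is handed in when it is done.

Besides the shell and the picture viewer there is one more tool, called after "Emit:" as name(argument=value, ...) on one line, values as JSON. step_arm: Moves the arm, as the interface text tells. Its arguments: {"type":"object","properties":{"commands":{"type":"array"},"gripper":{"type":"number"},"force":{"type":"number"}},"required":["commands"]}

```bash
mkdir -p pics
python3 - <<'E'
from bench import ctrl
import cv2
for n in("top","scene"):
    im=ctrl.get_image(n); cv2.imwrite(f"pics/{n}0.png",im[:,:,::-1])
s=ctrl.get_state();print(s["time"],s["position"],s["tool_rot"],s["grip_width"])
print(ctrl.camera_model("top"))
E
```

```text
0.1 [0.21956305 0.6112971  0.23555282] [-5.38872667e-01 -3.09479588e+00  2.69893324e-03] 0.9960907012396508
{'fx': 366.0350363318045, 'fy': 366.0350363318045, 'cx': 321.9772913278609, 'cy': 194.06917348493064, 'k1': 0.02413192443602323, 'R': array([[-0.00729823, -0.99878258, -0.0487862 ],
       [-0.98637668,  0.0152084 , -0.16379791],
       [ 0.16434046,  0.04692613, -0.98528684]]), 't': array([0.03140236, 0.52683248, 0.62093397])}
```

View pics/top0.png

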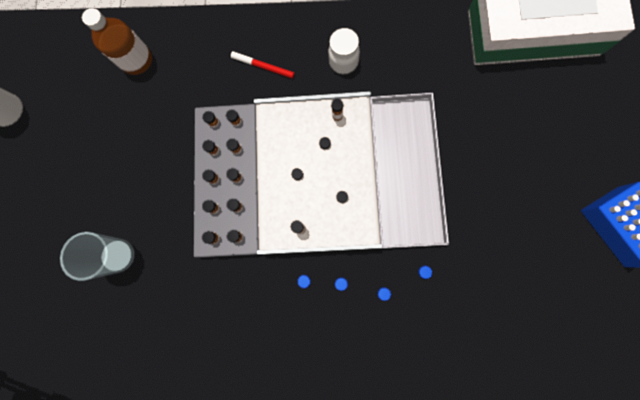

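View pics/scene0.png

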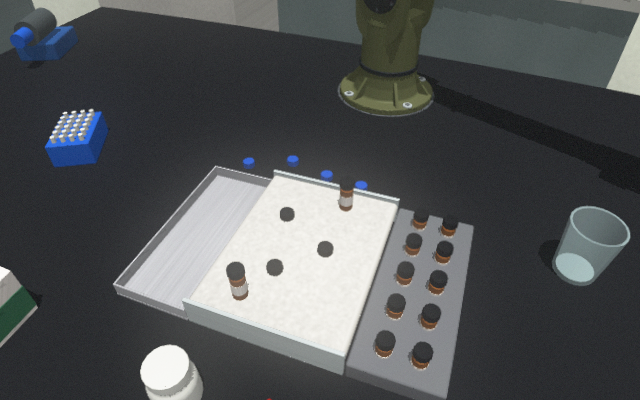

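The top view shows the caps at about (325,143), (297,174) and (342,197), and the vials at (337,105) and (297,228). The tray is on the right (−y) and the rack on the left.

```bash
cat > h.py <<'E'
import cv2,numpy as np
from bench import ctrl
def ray(n,uv,z):
    m=ctrl.camera_model(n);d=np.array([(uv[0]-m["cx"])/m["fx"],(uv[1]-m["cy"])/m["fy"]]);p=d.copy()
    for _ in range(8):p=d/(1+m["k1"]*(p@p))
    r=m["R"].T@np.append(p,1);c=-m["R"].T@m["t"]
    return (c+r*(z-c[2])/r[2])[:2]
def dark(im,x0,x1,y0,y1,thr=70):
    k=(im[y0:y1,x0:x1].max(2)<thr).astype(np.uint8)
    _,_,st,ce=cv2.connectedComponentsWithStats(k)
    return [(ce[i]+[x0,y0],st[i,4]) for i in range(1,len(st)) if st[i,4]>25]
E
python3 - <<'E'
from h import *
im=cv2.imread("pics/top0.png")
for c,a in dark(im,262,368,103,245): print(c.round(1),a,"z.046:",ray("top",c,.046).round(4),"z.095:",ray("top",c,.095).round(4))
for uv in((255,101),(371,94),(258,252),(381,247)): print(uv,ray("top",uv,.048).round(4))
for uv in((434,94),(447,244)): print(uv,ray("top",uv,.024).round(4))
im=cv2.imread("pics/scene0.png")
for c,a in dark(im,225,360,180,300): print("s",c.round(1),a,ray("scene",c,.046).round(4),ray("scene",c,.091).round(4))
for uv in((272,174),(399,200),(188,307),(347,358)): print(uv,ray("scene",uv,.044).round(4))
from scipy.spatial.transform import Rotation as R
print(R.from_rotvec(ctrl.get_state()["tool_rot"]).as_matrix().round(3))
E
```

```text
[336.9 107.1] 92 z.046: [ 0.6922 -0.004 ] z.095: [ 0.6716 -0.0041]
[324.6 143.1] 91 z.046: [0.6226 0.0197] z.095: [0.6073 0.0178]
[297.1 174. ] 85 z.046: [0.5648 0.0707] z.095: [0.5538 0.065 ]
[341.8 196.6] 84 z.046: [ 0.5217 -0.0105] z.095: [ 0.5139 -0.0102]
[297.1 226.8] 104 z.046: [0.4682 0.0704] z.095: [0.4644 0.0647]
(255, 101) [0.7077 0.1513]
(371, 94) [ 0.7154 -0.0682]
(258, 252) [0.4242 0.1396]
(381, 247) [ 0.4311 -0.0774]
(434, 94) [ 0.7224 -0.1908]
(447, 244) [ 0.4361 -0.1978]
s [346.9 183.9] 114 [0.4189 0.0507] [0.4699 0.0671]
(272, 174) [ 0.4414 -0.078 ]
(399, 200) [0.422  0.1408]
(188, 307) [ 0.7242 -0.0538]
(347, 358) [0.7099 0.1568]
[[-0.941  0.338 -0.001]
 [ 0.338  0.941 -0.002]
 [-0.    -0.002 -1.   ]]
```

```bash
cat >> h.py <<'E'
from scipy.spatial.transform import Rotation as Ro
C=np.array([.5696,.0363]);YAW=.035
def bd(p): # world xy -> board xy
    c,s=np.cos(YAW),np.sin(YAW);return np.array([[c,s],[-s,c]])@(np.array(p)-C)
def go(bx,by,tip):
    c,s=np.cos(YAW),np.sin(YAW);w=np.append(C+np.array([[c,-s],[s,c]])@[bx,by],tip+.014)
    st=ctrl.get_state();A=Ro.from_rotvec(st["tool_rot"]).as_matrix()
    G=np.array([[-s,c,0],[c,s,0],[0,0,-1]]).T
    print("t",round(st["time"],2),"travel",(A.T@(w-st["position"])).round(4),"turn",np.degrees(Ro.from_matrix(A.T@G).as_rotvec()).round(2))
E
python3 - <<'E'
from h import *
for p in((.6226,.0197),(.5648,.0707),(.5217,-.0105),(.6716,-.0041),(.4644,.0647)):print(bd(p).round(4))
go(0,.08,.2)
E
```

```text
[ 0.0524 -0.0184]
[-0.0036  0.0345]
[-0.0495 -0.0451]
[ 0.1005 -0.0439]
[-0.1041  0.0321]
t 0.1 travel [-0.4941 -0.3485  0.0222] turn [-8.000e-02  6.000e-02  6.824e+01]
```

Emit:
step_arm(commands=[{"travel":[-0.04,-0.028,0],"turn":[0,0,8]},{"travel":[-0.08,-0.056,0],"turn":[0,0,16]},{"travel":[-0.12,-0.084,0],"turn":[0,0,24]},{"travel":[-0.16,-0.112,0],"turn":[0,0,32]},{"travel":[-0.2,-0.14,0],"turn":[0,0,40]}], gripper=0)

```text
time: 0.6
position: [0.3614, 0.4104, 0.2362]
tool_rot: [-1.573, -2.72, 0.001]
ft_force: [1.0, 1.4, -0.5]
grip_width: 0.631
grip_force: 0.0
```

```bash
python3 -c "
from h import *
go(-.002,.08,.15)"
```

```text
t 0.6 travel [-0.3565  0.0296  0.0723] turn [-2.000e-02  1.000e-02  2.792e+01]
```

Emit:
step_arm(commands=[{"travel":[-0.048,0.004,0],"turn":[0,0,6]},{"travel":[-0.096,0.008,0],"turn":[0,0,12]},{"travel":[-0.144,0.012,0],"turn":[0,0,18]},{"travel":[-0.192,0.016,0],"turn":[0,0,24]},{"travel":[-0.24,0.02,0],"turn":[0,0,28]}])

```text
time: 1.1
position: [0.4994, 0.2133, 0.2364]
tool_rot: [-2.181, -2.261, 0.0]
ft_force: [0.4, -0.6, 0.1]
grip_width: 0.173
grip_force: 0.0
```

```bash
python3 -c "
from h import *
go(-.003,.082,.065)"
```

```text
t 1.1 travel [-0.0974  0.0609  0.1574] turn [-0.01 -0.01  0.04]
```

Emit:
step_arm(commands=[{"travel":[-0.04,0.025,0.01],"turn":[0,0,0]},{"travel":[-0.08,0.05,0.03],"turn":[0,0,0]},{"travel":[-0.097,0.061,0.07],"turn":[0,0,0]},{"travel":[-0.097,0.061,0.115],"turn":[0,0,0]},{"travel":[-0.097,0.061,0.157],"turn":[0,0,0]}])

```text
time: 1.6
position: [0.5636, 0.1192, 0.0777]
tool_rot: [2.18, 2.262, -0.0]
ft_force: [0.7, 0.7, -0.1]
grip_width: 0.008
grip_force: 0.0
```

Emit:
step_arm(commands=[{"travel":[0,0,0]},{"travel":[0,0,0]},{"travel":[0,0,0]}])

```text
$.commands[0]: bad value
```

```bash
python3 -c "
from h import *
go(-.003,.082,.044)
for n in('top','scene'):cv2.imwrite(f'pics/{n}1.png',ctrl.get_image(n)[:,:,::-1])
a=cv2.imread('pics/top1.png')[80:270,180:460];b=cv2.imread('pics/scene1.png')[130:370,130:450]
a=cv2.resize(a,(400,270));b=cv2.resize(b,(400,300))
cv2.imwrite('pics/c1.png',np.vstack([a,b]))"
```

```text
t 1.6 travel [-0.001   0.0001  0.0197] turn [-0.01  0.01  0.1 ]
```

View pics/c1.png

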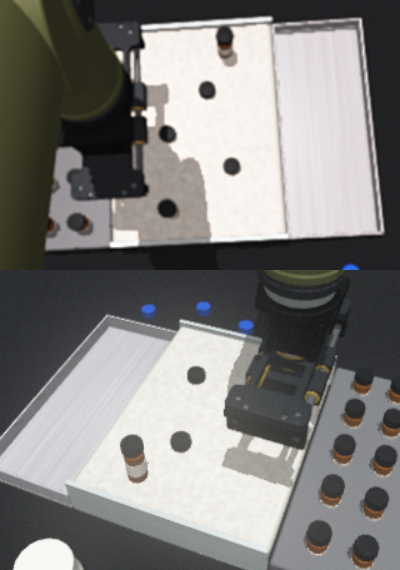

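The gripper is aligned over the board behind cap2, and nothing has been disturbed. Next I lower it and sweep.

Emit:
step_arm(commands=[{"travel":[0,0,0.01],"turn":[0,0,0]},{"travel":[0,0,0.019],"turn":[0,0,0]},{"travel":[0,0,0.019],"turn":[0,0,0]},{"travel":[-0.01,0,0.019],"turn":[0,0,0]},{"travel":[-0.02,0,0.019],"turn":[0,0,0]}])

```text
time: 2.2
position: [0.5652, 0.1001, 0.0618]
tool_rot: [2.176, 2.264, 0.003]
ft_force: [0.3, -0.6, -0.9]
grip_width: 0.005
grip_force: 0.0
```

Emit:
step_arm(commands=[{"travel":[-0.01,0,0],"turn":[0,0,0]},{"travel":[-0.025,0,0],"turn":[0,0,0]},{"travel":[-0.042,0,0],"turn":[0,0,0]},{"travel":[-0.06,0,0],"turn":[0,0,0]},{"travel":[-0.08,0,0],"turn":[0,0,0]}])

```text
time: 2.7
position: [0.5675, 0.0189, 0.0608]
tool_rot: [2.178, 2.264, 0.001]
ft_force: [0.5, 0.6, -0.3]
grip_width: 0.008
grip_force: 0.0
```

```bash
python3 -c "
from h import *
go(-.003,-.112,.0445)
for n in('top','scene'):cv2.imwrite(f'pics/{n}2.png',ctrl.get_image(n)[:,:,::-1])
a=cv2.imread('pics/top2.png')[80:270,180:460];b=cv2.imread('pics/scene2.png')[130:370,130:450]
a=cv2.resize(a,(400,270));b=cv2.resize(b,(400,300))
cv2.imwrite('pics/c2.png',np.vstack([a,b]))"
```

```text
t 2.7 travel [-0.0947 -0.0007  0.0023] turn [ 0.02 -0.    0.21]
```

View pics/c2.png

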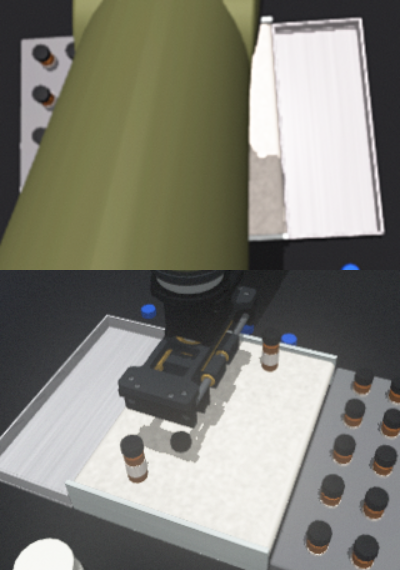

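Cap2's spot is clear, so it is moving ahead of the fingers. Both vials and the other caps are still in place. I continue over the edge.

Emit:
step_arm(commands=[{"travel":[-0.018,0,0.002],"turn":[0,0,0]},{"travel":[-0.037,0,0.002],"turn":[0,0,0]},{"travel":[-0.057,0,0.002],"turn":[0,0,0]},{"travel":[-0.077,0,0.002],"turn":[0,0,0]},{"travel":[-0.097,0,0.002],"turn":[0,0,0]}])

```text
time: 3.3
position: [0.5714, -0.0763, 0.0587]
tool_rot: [-2.177, -2.265, -0.001]
ft_force: [-0.4, -0.4, -0.0]
grip_width: -0.0
grip_force: 0.0
```

Emit:
step_arm(commands=[{"travel":[0,0,0],"turn":[0,0,0]},{"travel":[0,0,-0.02],"turn":[0,0,0]},{"travel":[0,0,-0.06],"turn":[0,0,0]},{"travel":[0,0,-0.09],"turn":[0,0,0]}])

```text
time: 3.7
position: [0.5716, -0.0744, 0.1501]
tool_rot: [-2.176, -2.266, -0.002]
ft_force: [0.4, -0.0, 0.6]
grip_width: 0.007
grip_force: 0.0
```

```bash
python3 -c "
from h import *
go(.0525,.04,.12)
for n in('top','scene'):cv2.imwrite(f'pics/{n}3.png',ctrl.get_image(n)[:,:,::-1])
a=cv2.imread('pics/top3.png')[80:270,180:460];b=cv2.imread('pics/scene3.png')[130:370,100:420]
a=cv2.resize(a,(400,270));b=cv2.resize(b,(400,300))
cv2.imwrite('pics/c3.png',np.vstack([a,b]))"
```

```text
t 3.7 travel [0.1504 0.0552 0.0163] turn [ 0.03 -0.05  0.31]
```

View pics/c3.png

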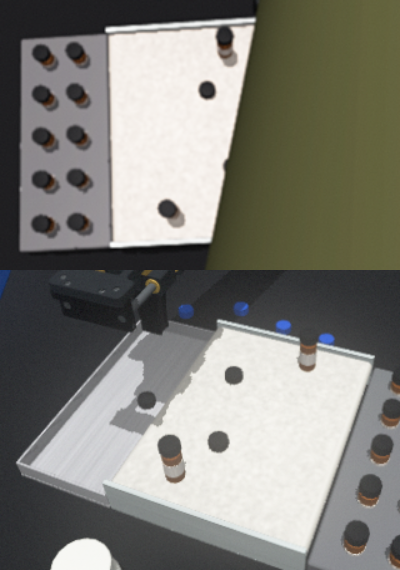

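Cap2 lies in the tray. Next is cap1.

Emit:
step_arm(commands=[{"travel":[0.045,0.018,0],"turn":[0,0,0]},{"travel":[0.09,0.036,0],"turn":[0,0,0]},{"travel":[0.135,0.055,0],"turn":[0,0,0]},{"travel":[0.135,0.055,0.035],"turn":[0,0,0]},{"travel":[0.135,0.055,0.065],"turn":[0,0,0]}])

```text
time: 4.3
position: [0.6207, 0.0656, 0.0819]
tool_rot: [-2.17, -2.27, -0.002]
ft_force: [-0.1, -0.7, -0.2]
grip_width: 0.005
grip_force: 0.0
```

Emit:
step_arm(commands=[{"travel":[0,0,0.01],"turn":[0,0,0]},{"travel":[0,0,0.02],"turn":[0,0,0]},{"travel":[0,0,0.026],"turn":[0,0,0]},{"travel":[0,0,0.026],"turn":[0,0,0]}])

```text
time: 4.7
position: [0.621, 0.0607, 0.0577]
tool_rot: [-2.178, -2.264, -0.0]
ft_force: [-0.3, 0.6, -0.1]
grip_width: 0.007
grip_force: 0.0
```

```bash
python3 -c "
from h import *
go(.0525,-.115,.0435)"
```

```text
t 4.7 travel [-1.376e-01 -2.000e-04  1.000e-04] turn [ 0.01 -0.01  0.21]
```

Emit:
step_arm(commands=[{"travel":[-0.01,0,0],"turn":[0,0,0]},{"travel":[-0.02,0,0],"turn":[0,0,0]},{"travel":[-0.03,0,0],"turn":[0,0,0]},{"travel":[-0.043,0,0],"turn":[0,0,0]},{"travel":[-0.06,0,0],"turn":[0,0,0]}])

```text
time: 5.2
position: [0.6235, -0.0001, 0.0578]
tool_rot: [2.177, 2.265, 0.001]
ft_force: [-0.1, -0.2, -0.2]
grip_width: 0.004
grip_force: 0.0
```

Emit:
step_arm(commands=[{"travel":[-0.018,0,0],"turn":[0,0,0]},{"travel":[-0.037,0,0],"turn":[0,0,0]},{"travel":[-0.057,0,0],"turn":[0,0,0]},{"travel":[-0.077,0,0],"turn":[0,0,0]},{"travel":[-0.077,0,0],"turn":[0,0,0]}])

```text
time: 5.7
position: [0.6258, -0.082, 0.0579]
tool_rot: [2.183, 2.256, -0.003]
ft_force: [-0.2, -0.6, -0.2]
grip_width: 0.003
grip_force: 0.0
```

Emit:
step_arm(commands=[{"travel":[0,0,-0.03],"turn":[0,0,0]},{"travel":[0,0,-0.06],"turn":[0,0,0]},{"travel":[0,0,-0.09],"turn":[0,0,0]}])

```text
time: 6.0
position: [0.626, -0.0755, 0.1484]
tool_rot: [-2.176, -2.264, 0.0]
ft_force: [-0.2, 0.8, -0.4]
grip_width: 0.005
grip_force: 0.0
```

```bash
python3 -c "
from h import *
go(-.0495,.0,.12)
for n in('top','scene'):cv2.imwrite(f'pics/{n}4.png',ctrl.get_image(n)[:,:,::-1])
a=cv2.imread('pics/top4.png')[80:270,180:460];b=cv2.imread('pics/scene4.png')[130:370,100:420]
a=cv2.resize(a,(400,270));b=cv2.resize(b,(400,300))
cv2.imwrite('pics/c4.png',np.vstack([a,b]))"
```

```text
t 6.0 travel [ 0.1141 -0.1015  0.0145] turn [-0.04 -0.04  0.26]
```

View pics/c4.png

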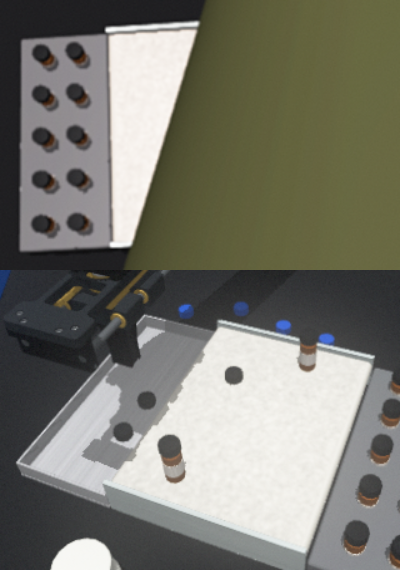

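Cap1 is also in the tray. Next is cap3.

Emit:
step_arm(commands=[{"travel":[0.033,-0.029,0],"turn":[0,0,0]},{"travel":[0.066,-0.058,0],"turn":[0,0,0]},{"travel":[0.1,-0.087,0],"turn":[0,0,0]},{"travel":[0.114,-0.1015,0.02],"turn":[0,0,0]},{"travel":[0.114,-0.1015,0.055],"turn":[0,0,0]}])

```text
time: 6.6
position: [0.5201, 0.0384, 0.0937]
tool_rot: [-2.171, -2.271, -0.009]
ft_force: [0.7, 1.0, -0.6]
grip_width: 0.008
grip_force: 0.0
```

Emit:
step_arm(commands=[{"travel":[0,0,0.015],"turn":[0,0,0]},{"travel":[0,0,0.028],"turn":[0,0,0]},{"travel":[0,0,0.035],"turn":[0,0,0]},{"travel":[0,0,0.035],"turn":[0,0,0]}])

```text
time: 7.0
position: [0.52, 0.0337, 0.0568]
tool_rot: [-2.177, -2.264, 0.002]
ft_force: [0.2, -0.9, 0.3]
grip_width: 0.004
grip_force: 0.0
```

```bash
python3 -c "
from h import *
go(-.0495,-.115,.0435)"
```

```text
t 7.0 travel [-0.1142 -0.0003 -0.0007] turn [-0.08  0.02  0.23]
```

Emit:
step_arm(commands=[{"travel":[-0.01,0,-0.001],"turn":[0,0,0]},{"travel":[-0.02,0,-0.001],"turn":[0,0,0]},{"travel":[-0.03,0,-0.001],"turn":[0,0,0]},{"travel":[-0.043,0,-0.001],"turn":[0,0,0]},{"travel":[-0.058,0,-0.001],"turn":[0,0,0]}])

```text
time: 7.5
position: [0.5229, -0.0254, 0.0589]
tool_rot: [2.178, 2.264, 0.001]
ft_force: [-0.6, 0.5, 0.6]
grip_width: 0.006
grip_force: 0.0
```

Emit:
step_arm(commands=[{"travel":[-0.018,0,0],"turn":[0,0,0]},{"travel":[-0.037,0,0],"turn":[0,0,0]},{"travel":[-0.057,0,0],"turn":[0,0,0]},{"travel":[-0.057,0,0],"turn":[0,0,0]}])

```text
time: 7.9
position: [0.5247, -0.0856, 0.059]
tool_rot: [2.183, 2.257, -0.001]
ft_force: [0.3, -0.1, 0.3]
grip_width: 0.007
grip_force: 0.0
```

Emit:
step_arm(commands=[{"travel":[0,0,-0.04],"turn":[0,0,0]},{"travel":[0,0,-0.08],"turn":[0,0,0]},{"travel":[-0.04,0,-0.11],"turn":[0,0,0]},{"travel":[-0.09,0,-0.11],"turn":[0,0,0]},{"travel":[-0.135,0,-0.11],"turn":[0,0,0]}])

```text
time: 8.4
position: [0.5312, -0.2174, 0.1705]
tool_rot: [2.174, 2.264, 0.004]
ft_force: [0.5, -0.5, -0.6]
grip_width: 0.006
grip_force: 0.0
```

Emit:
step_arm(commands=[{"travel":[-0.045,0,0],"turn":[0,0,0]},{"travel":[-0.09,0,0],"turn":[0,0,0]},{"travel":[-0.09,0,0],"turn":[0,0,0]}])

```text
time: 8.7
position: [0.5312, -0.3138, 0.1689]
tool_rot: [2.186, 2.252, -0.007]
ft_force: [-0.1, -0.2, 0.3]
grip_width: 0.006
grip_force: 0.0
```

```bash
python3 -c "
from h import *
for n in('top','scene'):cv2.imwrite(f'pics/{n}5.png',ctrl.get_image(n)[:,:,::-1])
a=cv2.imread('pics/top5.png')[80:270,180:460];b=cv2.imread('pics/scene5.png')[130:370,100:420]
a=cv2.resize(a,(400,270));b=cv2.resize(b,(400,300))
cv2.imwrite('pics/c5.png',np.vstack([a,b]))"
```

```text
(no output)
```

View pics/c5.png

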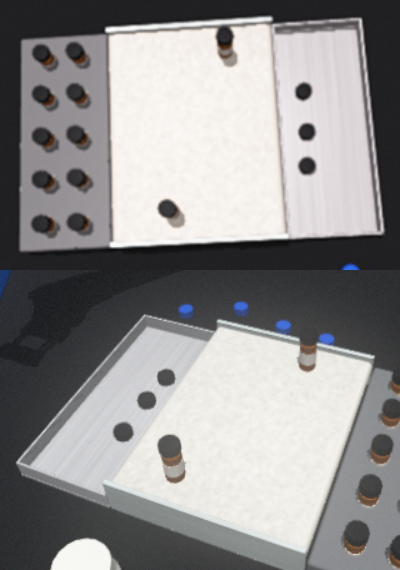

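All three caps are in the tray, at about (303,91), (307,131) and (307,166) in the crop. Both vials stand where they were, and the arm is clear.

```bash
python3 -c "
from bench import ctrl
print(ctrl.close_job())"
```

```text
the job is handed in; nothing more can be done
None
```

All three loose caps were swept over the open edge into the waste tray, both vials still stand where they were, and I handed the job in at about 9 s of the 51 s limit.

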